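# Pack the violin set-up case and shut its lid

## Robot

A 6-joint arm with a two-finger parallel gripper is mounted at the origin on the work surface. World frame = base frame: x ahead of the robot, y to its left, z up, the work surface at z = 0. Lengths are in m, angles in rad, forces in N, time in s.
With the tool pointing down it reaches from about 0.25 to 0.725 m from the base axis. Payload 4 kg.
Tool frame: the origin (TCP) lies midway between the tips of the shut fingers; the grasp point (between the pads) lies 19 mm behind it; z points along the fingers, y is the line along which they close (so a half turn about z gives the same grasp; the last joint's range is limited). The gripper opens to 85 mm and grips with 20 to 120 N. Pads are 22 mm wide; open, the fingers measure 114 mm over their backs; the gripper's body (76 mm by 85 mm) begins 54 mm behind the grasp point. The pads swing forward as they close: fully open they stand 13 mm farther back than shut.
Start: joints at [1.223, 0.241, 0.005, 1.335, 0, 1.571], TCP at [0.17, 0.47, 0.231] pointing down, gripper open.
Joint ranges: [-2.72, 2.72], [-1.05, 1.87], [-1.09, 1.28], [-1.99, 2.15], [-1.42, 1.44], [-3.14, 3.14]. Speed limits (rad/s): [2.79, 2.79, 3.14, 3.14, 3.14, 3.14].

## Interface

Orientations are given as a rotation vector (axis times angle).
In Python, from workcell import bot, cams gives the robot as it stands. The module is installed in compiled form; this text tells all that it offers.
- The arm moves only by the tool drive_tool, never from a script. Its argument "plan" is a list of rows, each a list of 7 numbers: the shift along the tool's x, y, z in m, then the turn, a rotation vector about the tool's x, y, z in degrees, then the closure in counts, from 0 (fully open) to 255 (shut). A call has exactly 10 rows; each row shifts and turns the commanded pose from where the row before left it, along the tool's axes as they then stand; what a row does not reach is not made up. A row lasts 1/10 s, in which the tool goes at most 50 mm and 8.59 degrees, less where a joint would pass 70% of its speed; a pose out of reach is approached as far as the arm can. A call with a gripper value outside its range is refused whole. The fingers move at their own pace and stop on an object; the grip force is fixed at half the most. Time passes only in rows, so rows that do not move let the fingers close, or fill a call up. It gives the time, the measured TCP pose, the force, the opening and the grip force at its end, in the units of the state.
- bot.get_obs(): the state, without advancing time (a new reading comes with each control period).
- cams.snapshot(name): name is "side" or "top"; returns the picture (420x560x3 uint8, red, green, blue); there is no depth.
- cams.calibration(name): a dict with "camera_matrix" (3x3 intrinsics, pixels), "extrinsics" (4x4, takes a point from camera to world coordinates). Camera axes: x right, y up, looking along -z (the intrinsics and any distortion apply to the point x, -y, -z); pixel columns grow to the right and rows downward; lengths in m; the calibration is good to about 2 mm. A picture is of the moment at which its call begins. calibration takes no time and is no camera call.
- bot.finish_job(): hands the job in; it is judged then, once.
The state is a dict: "time": time; "qpos": joint angles; "joint_vel": joint speeds; "joint_efforts": joint torques, N m; "ee_pos": TCP position; "ee_rot": TCP orientation; "contact_force": force on the tool from outside, world axes, zero at the start; "torque": the same for the moment, N m; "finger_gap": opening from 0.0 (shut) to 1.0 (fully open); "gripper_force": force on a finger pad.
Only numpy, scipy, OpenCV 4.12 (cv2) and the standard library are available. Lean on these libraries where they do the work, as an engineer would, in place of code of your own. Each camera call takes 0.05 s, during which the arm holds its last target. There are 200 camera calls.

## Task

Pack the set-up case: bed the neck gauge that was dropped across it, the rosewood tailpiece and the bronze weight each fully down in its own recess so that nothing stands above the rim, and only then ease the lid down until it is fully shut. Leave the spruce bass bar, the spool clamp, the little brass plane and the jar where they are.

Things in the scene. Friction and masses are not known exactly. Their poses are not given: they have to be found in the camera images.
- case: Heavy fixed dark-wood case lined in green felt, recess floors buff; outside 196 (x) x 260 (y) x 50 high, walls 8, mm. Origin: centre of underside; x towards the hinge side; rim at z = 50. Inside faces x = +-90, y = +-122. On the -y side of a partition (y = -18 to -12, 38 high): a closed block x = -90 to -24, top z = 38, then open floor z = 6 with the weight's recess at the hinge side.
- trench (a point): On the case's +y side: middle (x = 3, y = 55, z = 6 mm of the case) of an open finger trench, x = -24 to 30, floor z = 6, between two felt banks with tops at z = 38: front bank x = -90 to -24, rear bank x = 30 to 90. The banks carry two recesses that run along x, for gauge and tailpiece.
- gauge_recess (a point): Middle of the neck gauge's recess, on its floor: x = 0, y = 84, z = 20 of the case. The recess is 140 long (x = -70 to 70) and 25 wide, open into the trench; the gauge fits either way round.
- tailpiece_recess (a point): Middle of the tailpiece's recess, on its floor: x = 0, y = 32, z = 26 of the case. It runs from x = -61 to 61; 49 wide in the front bank and 33 wide in the rear bank, so the tailpiece lies with its wide end to the front (-x) and its narrow end to the hinge.
- weight_recess (a point): Middle of the weight's recess, on its floor: x = 64, y = -70, z = 6 of the case, hard by the hinge side. A square of 52 x 52 bounded by the rear wall and by felt ribs 6 wide and 8 high; 30 mm free beside the seated weight on either side (y) up to wall and partition.
- lid (a joint): Lid of the case, rad: 0 fully shut, grows as it opens, stop at 1.5 (leaning a little over the case). Flat panel 196 x 260 x 10 mm, 0.3 kg; hinge line along y at x = 98, z = 50 of the case, level with the panel's inner face. Friction hinges (0.45 N m) keep it wherever it is left: about 2 to 4 N at the free edge move it.
- lid_edge (a point): Middle of the lid's free edge, on the outer face: 196 mm from the hinge line, 10 mm outside the inner face.
- gauge: Steel neck gauge, a bar 130 long along its x, 18 thick: round knurled grip 18 diameter in the middle 70 mm, an 18 x 18 square block 16 long at each end; about 0.2 kg. Origin: middle of its underside (axis 9 mm above). At first it lies level across the front bank, crosswise to its recess, over the tailpiece's recess and 6 mm proud of the rim.
- gauge_mid (a point): Middle of the gauge, on its axis, 9 mm from every side; 29 mm above the case's underside when home.
- spool_clamp: Violin-maker's spool clamp, bystander: two pale wooden spools 28 diameter on a screw, standing upright, 66 high, 60 g. Origin: centre of its underside.
- tailpiece: Rosewood violin tailpiece lying flat, 112 long along x, 42 wide at its -x end tapering to 22 at its +x end (32 in the middle), 12 thick with flat sides up to 10; about 30 g. Origin: middle of its underside.
- weight: Plain bronze cylinder, 44 diameter, 30 high, upright, about 0.4 kg. Origin: centre of its underside.
- bass_bar: Pale spruce bar, bystander, 270 long along x, 16 wide, 9 high, 20 g. Origin: middle of its underside.
- finger_plane: Tiny brass plane, bystander, 48 long along x, 22 wide, 30 high. Origin: middle of its underside.
- jar: Amber glass jar with black cap, bystander, 60 diameter, 85 high. Origin: centre of its underside.
There are look-alikes about, which are no part of the job. There is more than one size of the tailpiece; the job needs the largest.

How it is judged:
On the way:
1. gauge, tailpiece and weight all lie down in their recesses, below the rim, with the lid still open (y of gauge_mid in the frame of case between 0.076 and 0.092 m and x of gauge_mid in the frame of case between -0.012 and 0.012 m and z of gauge_mid in the frame of case below 0.033 m and angle between the x axis of gauge and the x axis of case, either way round below 0.12 rad and y of tailpiece in the frame of case between 0.024 and 0.04 m and x of tailpiece in the frame of case between -0.012 and 0.012 m and z of tailpiece in the frame of case below 0.03 m and angle between each of tailpiece, weight's own z axis and vertical below 0.08 rad and horizontal distance between weight and weight_recess below 0.008 m and z of weight in the frame of case below 0.01 m and value of joint lid above 1 rad), for 0.2 s.
At the end, for the whole second after the job is handed in: Lid shut (within 0.03 rad); gauge, tailpiece and weight at rest in their own recesses, undersides within 4 mm of the floors, within 8 mm of the recess middles (12 mm lengthwise for gauge and tailpiece), tailpiece and weight level within 0.08 rad, gauge in line with the case within 0.12 rad (y of gauge_mid in the frame of case between 0.076 and 0.092 m and x of gauge_mid in the frame of case between -0.012 and 0.012 m and z of gauge_mid in the frame of case below 0.033 m and angle between the x axis of gauge and the x axis of case, either way round below 0.12 rad and y of tailpiece in the frame of case between 0.024 and 0.04 m and x of tailpiece in the frame of case between -0.012 and 0.012 m and z of tailpiece in the frame of case below 0.03 m and angle between each of tailpiece, weight's own z axis and vertical below 0.08 rad and horizontal distance between weight and weight_recess below 0.008 m and z of weight in the frame of case below 0.01 m and linear speed of each of gauge, tailpiece, weight below 0.02 m/s and value of joint lid below 0.03 rad); the robot touches nothing.
It fails at once if a bystander (bass bar, plane, jar or spool clamp) is moved more than 20 mm (distance of any of bass_bar, finger_plane, jar, spool_clamp from where it was at the start of the episode above 0.02 m).
It fails at once if the jar or the spool clamp is tipped over (angle between any of jar, spool_clamp's own z axis and vertical above 0.5 rad).
It fails at once if the lid is slammed (swings shut faster than 3 rad/s) (velocity of joint lid below -3 rad/s).
It also fails if it takes over 72 s, if anything falls off the work surface, if the arm or the gripper's body presses on something with over 40 N, if the wrist force passes 120 N, or if a joint passes its speed limit or range.

## Working session

There is one attempt and no reset: what is moved stays moved. The work goes in short steps, Python scripts to look and compute and a tool call to move; the robot and the scene stay as the last step left them, time stands still between calls to the robot, and variables do not carry over. Pictures are saved under pics/ and viewed, at most 10 in all, crops included, and the job is handed in when it is done.

Besides the shell and the picture viewer there is one more tool, called by a JSON object that holds its "api" and its "payload", one argument or row to a line. drive_tool: Moves the arm, as the interface text tells. Its arguments: {"type":"object","properties":{"plan":{"type":"array"}},"required":["plan"]}

```bash
mkdir -p pics; cat > h.py <<'E'
import numpy as np, cv2
from workcell import bot, cams
def ray(n,u,v):
    c=cams.calibration(n);K=np.array(c["camera_matrix"]);T=np.array(c["extrinsics"])
    d=cv2.undistortPoints(np.array([[[u,v]]],float),K,np.array(c.get("dist",np.zeros(5)))).ravel()
    return T[:3,3],T[:3,:3]@np.array([d[0],-d[1],-1])
def pt(n,u,v,z):
    o,d=ray(n,u,v);return o+d*(z-o[2])/d[2]
def px(n,P):
    c=cams.calibration(n);K=np.array(c["camera_matrix"]);T=np.array(c["extrinsics"])
    q=T[:3,:3].T@(np.array(P,float)-T[:3,3]);w=K@np.array([q[0],-q[1],-q[2]]);return w[:2]/w[2]
E
python3 - <<'E'
from h import *
for n in("top","side"):
    im=cams.snapshot(n);cv2.imwrite(f"pics/{n}0.png",cv2.resize(im[:,:,::-1],(784,588),interpolation=cv2.INTER_CUBIC));np.save(n+"0",im)
    c=cams.calibration(n);print(n,c.keys(),np.round(c["camera_matrix"],1).tolist(),np.round(c["extrinsics"],3).tolist())
print(bot.get_obs())
E
```

```text
top dict_keys(['camera_matrix', 'extrinsics']) [[402.5, 0.0, 281.4], [0.0, 402.5, 207.3], [0.0, 0.0, 1.0]] [[0.097, 0.975, -0.2, 0.267], [-0.995, 0.095, -0.019, -0.034], [0.0, 0.201, 0.98, 1.001], [0.0, 0.0, 0.0, 1.0]]
side dict_keys(['camera_matrix', 'extrinsics']) [[400.2, 0.0, 277.2], [0.0, 400.2, 213.1], [0.0, 0.0, 1.0]] [[0.9, 0.289, -0.327, 0.142], [-0.436, 0.574, -0.693, -0.636], [-0.012, 0.766, 0.643, 0.664], [0.0, 0.0, 0.0, 1.0]]
{'time': 0.1, 'qpos': array([ 1.22299687e+00,  2.41322132e-01,  3.86781209e-03,  1.33519459e+00,
       -1.68662431e-06,  1.57079683e+00]), 'joint_vel': array([-0.0005385 , -0.00215914,  0.0020272 ,  0.00014569, -0.00184385,
        0.00020824]), 'joint_efforts': array([ 1.45725962e-04, -3.73137689e+01,  2.53010219e+01,  1.08792676e-02,
        5.76295679e-05, -4.44564321e-06]), 'ee_pos': array([0.17022487, 0.46953675, 0.2305131 ]), 'ee_rot': array([-5.43518082e-01, -3.09389412e+00,  2.86630412e-03]), 'contact_force': array([0.15369648, 0.82945398, 0.90330923]), 'torque': array([-0.03443041, -0.00946512, -0.01588628]), 'gripper_force': 0.0, 'finger_gap': 0.9985527546714867}
```

View pics/top0.png

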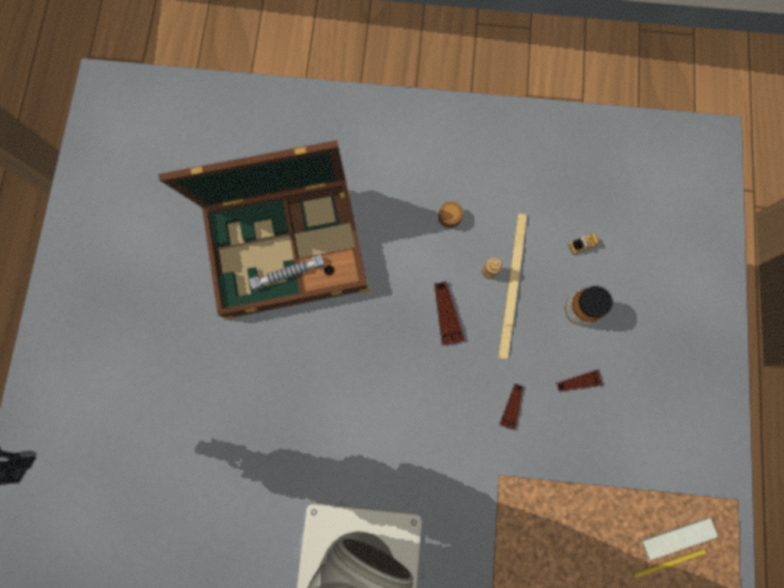

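View pics/side0.png

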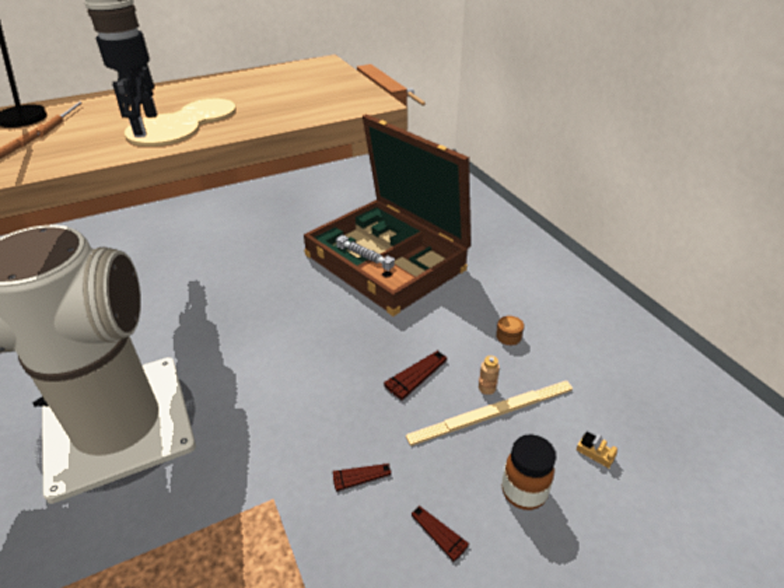

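The top view (784 px scale) shows the case at (285,235) with its lid open, and the gauge lying from (258,283) to (320,261).

| Item | Candidates, top view | Choice |
|---|---|---|
| Tailpiece | (449,313), (512,406), (580,381) | (449,313), the largest |
| Weight | Bronze cylinder (451,214); spool clamp (493,267), jar (592,303) and plane (584,243) are the look-alikes | (451,214) |
| Gauge | Only the knurled bar on the case | (289,272) |

```bash
python3 - <<'E'
from h import *
t=np.load("top0.npy");s=np.load("side0.npy")
def crop(im,x,y,w,h,k,n): cv2.imwrite(n,cv2.resize(im[y:y+h,x:x+w,::-1],(w*k,h*k),interpolation=cv2.INTER_CUBIC))
crop(t,112,98,155,130,5,"pics/tc.png");crop(s,210,80,130,145,4,"pics/sc.png")
a=cv2.resize(t[130:255,300:390,::-1],None,fx=4,fy=4,interpolation=cv2.INTER_CUBIC);b=cv2.resize(s[215:340,265:375,::-1],None,fx=4,fy=4,interpolation=cv2.INTER_CUBIC)
cv2.imwrite("pics/tp.png",np.hstack([a[:500],b[:500]])[:, :800])
for n,im in(("top",t),("side",s)):
    hsv=cv2.cvtColor(im,cv2.COLOR_RGB2HSV)
    m=((hsv[...,0]<16)|(hsv[...,0]>172))&(hsv[...,1]>90)
    c,_=cv2.findContours(m.astype(np.uint8),cv2.RETR_EXTERNAL,cv2.CHAIN_APPROX_NONE)
    for k in c:
        A=cv2.contourArea(k)
        if 80<A<1500:
            r=cv2.minAreaRect(k);M=cv2.moments(k);q=np.array([pt(n,u,v,.012) for u,v in cv2.boxPoints(r)])
            print(n,A,np.round(r[0],1),"cen",round(M['m10']/M['m00'],1),round(M['m01']/M['m00'],1),"sides",np.round([np.linalg.norm(q[0]-q[1]),np.linalg.norm(q[1]-q[2])],3),np.round(q.mean(0),3))
E
```

```text
top 214.0 [366.8 290.1] cen 365.7 291.7 sides [0.072 0.023] [ 0.287 -0.239  0.012]
top 204.5 [413.5 272.1] cen 415.0 272.2 sides [0.074 0.023] [ 0.341 -0.349  0.012]
top 119.5 [416.3 219.9] cen 414.9 220.6 sides [0.036 0.058] [ 0.47  -0.352  0.012]
top 453.5 [319.3 223.2] cen 319.6 226.1 sides [0.037 0.108] [ 0.439 -0.112  0.012]
top 211.5 [322.  152.5] cen 321.7 152.7 sides [0.041 0.046] [ 0.623 -0.104  0.012]
top 124.0 [126.9 127.8] cen 125.0 125.9 sides [0.064 0.033] [0.641 0.408 0.012]
top 314.5 [178.5 115.2] cen 177.2 115.2 sides [0.181 0.018] [0.689 0.279 0.012]
side 513.5 [314.2 378.2] cen 315.1 381.5 sides [0.03  0.077] [ 0.34  -0.352  0.012]
side 388.0 [257.3 337.7] cen 255.3 339.6 sides [0.076 0.03 ] [ 0.285 -0.239  0.012]
side 371.0 [376.4 339.6] cen 376.3 341.8 sides [0.048 0.062] [ 0.48  -0.339  0.012]
side 176.0 [348.2 270.5] cen 348.4 271.7 sides [0.062 0.026] [ 0.528 -0.175  0.012]
side 548.5 [298.1 267.7] cen 295.1 268.0 sides [0.117 0.048] [ 0.436 -0.119  0.012]
side 297.0 [364. 236.] cen 363.8 235.5 sides [0.044 0.07 ] [ 0.621 -0.1    0.012]
```

View pics/tc.png

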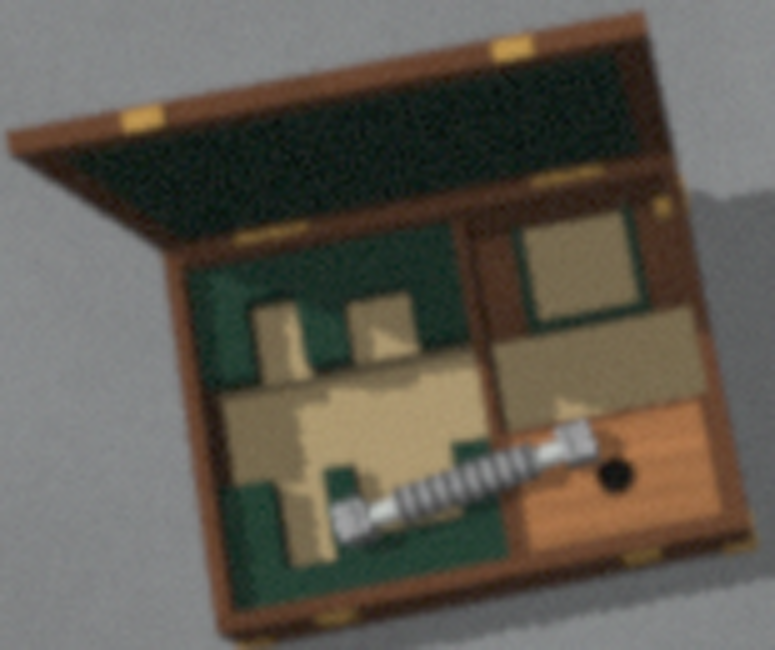

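View pics/sc.png

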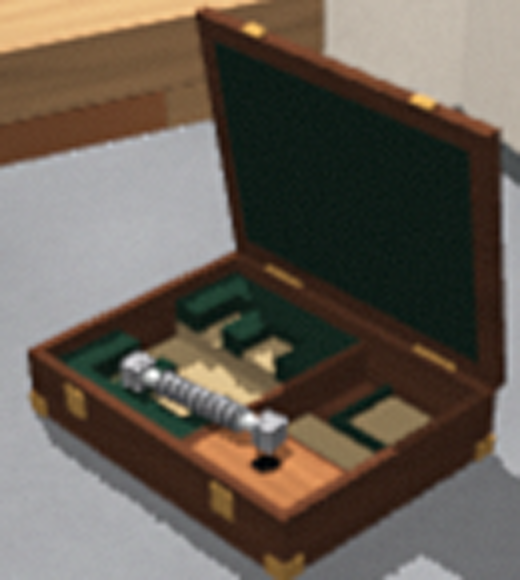

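View pics/tp.png

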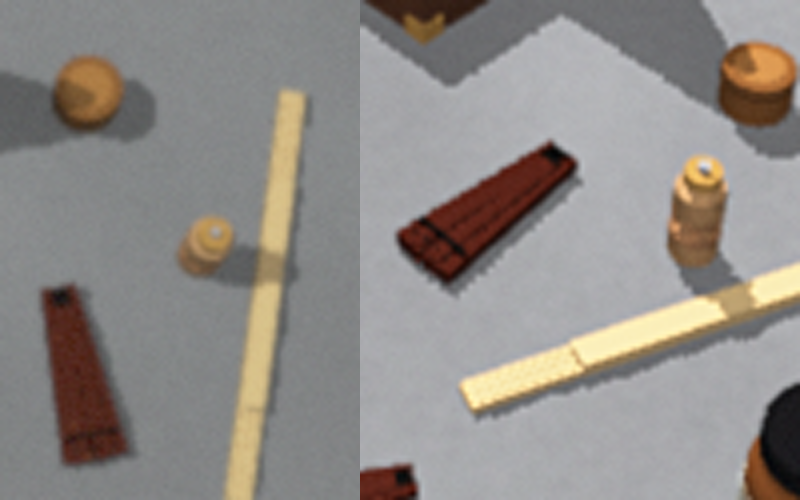

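The crop confirms the largest tailpiece, with its wide end towards the robot at crop (95,460) and its narrow end at (59,287). The weight is at (88,92), and the case corners are crisp. Next I cast the marked points and fit the case frame rigidly.

```bash
python3 - <<'E'
from h import *
T=lambda u,v,z:pt("top",(u+.5)/5-.5+112,(v+.5)/5-.5+98,z)
S=lambda u,v,z:pt("side",(u+.5)/4-.5+210,(v+.5)/4-.5+80,z)
Q=lambda u,v,z:pt("top",(u+.5)/4-.5+300,(v+.5)/4-.5+130,z)
R=lambda u,v,z:pt("side",(u-360+.5)/4-.5+265,(v+.5)/4-.5+215,z)
top=[(523,228,90,-44,6),(622,210,90,-96,6),(640,302,38,-96,14),(537,320,38,-44,14),(187,265,90,122,50),(230,605,-90,122,50),(720,512,-90,-122,50),(291,566,-70,96.5,38),(337,560,-70,71.5,38),(255,308,70,96.5,20),(297,302,70,71.5,20),(470,345,30,-12,38),(700,400,-24,-122,38)]
side=[(32,350,-98,130,50),(286,518,-98,-130,50),(495,385,98,-130,50),(284,578,-98,-130,0),(490,460,98,-130,0)]
def fit(P,M):
    P=P[:,:2];M=M[:,:2]/1000;p=P.mean(0);m=M.mean(0);a,b=(M-m).T,(P-p).T
    th=np.arctan2((a[0]*b[1]-a[1]*b[0]).sum(),(a*b).sum());Rm=np.array([[np.cos(th),-np.sin(th)],[np.sin(th),np.cos(th)]])
    t=p-Rm@m;return th,t,P-(M@Rm.T+t)
for n,F,L in(("top",T,top),("side",S,side)):
    L=np.array(L,float);P=np.array([F(u,v,z/1000) for u,v,_,_,z in L]);th,t,r=fit(P,L[:,2:4]);print(n,th,t,"\n",np.round(r*1000,1).tolist())
    if n=="top":PA,LA=P,L
    else:
        th,t,r=fit(np.vstack([PA,P]),np.vstack([LA,L])[:,2:4]);print("both",th,t)
g=[T(350,520,.056),T(576,440,.056)];print("gauge top",np.round(g,4).tolist(),np.linalg.norm(g[0]-g[1]))
g2=[S(135,372,.047),S(270,435,.047)];print("gauge side",np.round(g2,4).tolist())
a,b=Q(59,287,.01),Q(95,460,.01);print("tail",a,b,np.linalg.norm(a-b),(a+b)/2,np.degrees(np.arctan2(*(a-b)[[1,0]])))
a,b=R(566,153,.01),R(425,255,.01);print("tail side",a,b,np.linalg.norm(a-b),(a+b)/2,np.degrees(np.arctan2(*(a-b)[[1,0]])))
print("wt",Q(88,91,.03),R(758,71,.03),"clamp",Q(213,231,.066),R(704,170,.066))
print("jar",pt("top",423,215,.085),"plane",pt("top",417,173,.02),"bar",pt("top",371,154,.009),pt("top",360,255,.009))
E
```

```text
top 0.2937498122235669 [0.52278443 0.18710887] 
 [[2.3, 0.7], [2.1, 0.3], [0.2, -1.1], [0.5, 0.6], [-0.9, -3.7], [3.9, -0.0], [1.5, 4.7], [1.1, -4.0], [-1.0, -1.9], [1.0, -0.4], [-0.9, 2.7], [-6.2, -0.8], [-3.5, 2.8]]
side 0.29504781331663177 [0.52371756 0.18728171] 
 [[1.7, -3.7], [2.1, 1.2], [1.7, 6.9], [1.5, 3.5], [-7.0, -7.9]]
both 0.29526578733525877 [0.52304652 0.18714386]
gauge top [[0.451, 0.225, 0.056], [0.5009, 0.1219, 0.056]] 0.11464136680201618
gauge side [[0.4489, 0.2261, 0.047], [0.4997, 0.1194, 0.047]]
tail [ 0.49302251 -0.09538755  0.01      ] [ 0.38630013 -0.12630622  0.01      ] 0.11111089590254017 [ 0.43966132 -0.11084689  0.01      ] 16.156897705771332
tail side [ 0.49290152 -0.0966036   0.01      ] [ 0.38788198 -0.12854372  0.01      ] 0.109769185039692 [ 0.44039175 -0.11257366  0.01      ] 16.91635121270287
wt [ 0.6169674  -0.10215204  0.03      ] [ 0.61506718 -0.10545964  0.03      ] clamp [ 0.5234716  -0.18092317  0.066     ] [ 0.51993276 -0.18481932  0.066     ]
jar [ 0.46820229 -0.34351306  0.085     ] plane [ 0.58936057 -0.34747458  0.02      ] bar [ 0.63254874 -0.23106235  0.009     ] [ 0.36970619 -0.21788131  0.009     ]
```

{"api": "drive_tool", "payload": {
  "plan": [
    [-0.0389,-0.0175,0.004,0,0,0,150],
    [-0.0389,-0.0175,0.004,0,0,0,150],
    [-0.0389,-0.0175,0.004,0,0,0,150],
    [-0.0389,-0.0175,0.004,0,0,0,150],
    [-0.0389,-0.0175,0.004,0,0,0,150],
    [-0.0389,-0.0175,0.004,0,0,0,150],
    [-0.0389,-0.0175,0.004,0,0,0,150],
    [-0.0389,-0.0175,0.004,0,0,0,150],
    [-0.0389,-0.0175,0.004,0,0,0,150],
    [-0.0389,-0.0175,0.004,0,0,0,150]
  ]
}}

```text
time: 1.1
ee_pos: [0.4772, 0.1714, 0.1908]
ee_rot: [-0.544, -3.093, 0.0]
contact_force: [0.2, 0.3, 0.8]
finger_gap: 0.412
gripper_force: 0.0
```

{"api": "drive_tool", "payload": {
  "plan": [
    [0,0,0.01,0,0,7.4,150],
    [0,0,0.01,0,0,7.4,150],
    [0,0,0.01,0,0,7.4,150],
    [0,0,0.01,0,0,7.4,150],
    [0,0,0.01,0,0,7.4,150],
    [0,0,0.01,0,0,7.4,150],
    [0,0,0.01,0,0,0,150],
    [0,0,0.01,0,0,0,150],
    [0,0,0.01,0,0,0,150],
    [0,0,0,0,0,0,150]
  ]
}}

```text
time: 2.1
ee_pos: [0.4753, 0.1725, 0.0996]
ee_rot: [-1.67, -2.659, 0.004]
contact_force: [-1.4, 0.4, -0.0]
finger_gap: 0.412
gripper_force: 0.0
```

```bash
cat >> h.py <<'E'
from scipy.spatial.transform import Rotation as Ro
def pose(phi,tilt=0):  # tool y at world angle phi (deg), z down; then tilt deg about tool y
    a=np.radians(phi);y=np.array([np.cos(a),np.sin(a),0]);z=np.array([0,0,-1.]);x=np.cross(y,z)
    return Ro.from_matrix(np.c_[x,y,z])*Ro.from_euler('y',tilt,degrees=True)
def case(x,y,z): c,s=np.cos(.294),np.sin(.294);return np.array([.523+c*x/1e3-s*y/1e3,.187+s*x/1e3+c*y/1e3,z/1e3])
def go(P,Rt,frm=None):
    if frm is None: o=bot.get_obs();frm=(o["ee_pos"],Ro.from_rotvec(o["ee_rot"]));print("t",round(o["time"],2),"pos",np.round(o["ee_pos"],4),"F",np.round(o["contact_force"],1),"gap",round(o["finger_gap"]*85,1),"gf",o["gripper_force"],"q",np.round(o["qpos"],2))
    d=np.array(P)-frm[0];print("shift before turn mm",np.round(1e3*frm[1].inv().apply(d),1),"after turn",np.round(1e3*Rt.inv().apply(d),1),"turn",np.round(np.degrees((frm[1].inv()*Rt).as_rotvec()),2))
    return np.array(P),Rt
E
python3 - <<'E'
from h import *
a=go([.4757,.173,.041],pose(25.7))
im=cams.snapshot("side");cv2.imwrite("pics/s1.png",cv2.resize(im[60:225,180:380,::-1],None,fx=4,fy=3.6,interpolation=cv2.INTER_CUBIC))
E
```

```text
t 2.1 pos [0.4753 0.1725 0.0996] F [-1.4  0.4 -0. ] gap 35.0 gf 0.0 q [ 0.35  0.35 -0.2   1.02  0.    1.47]
shift before turn mm [ 0.2  0.8 58.6] after turn [ 0.2  0.6 58.6] turn [-0.19 -0.02  0.03]
```

View pics/s1.png

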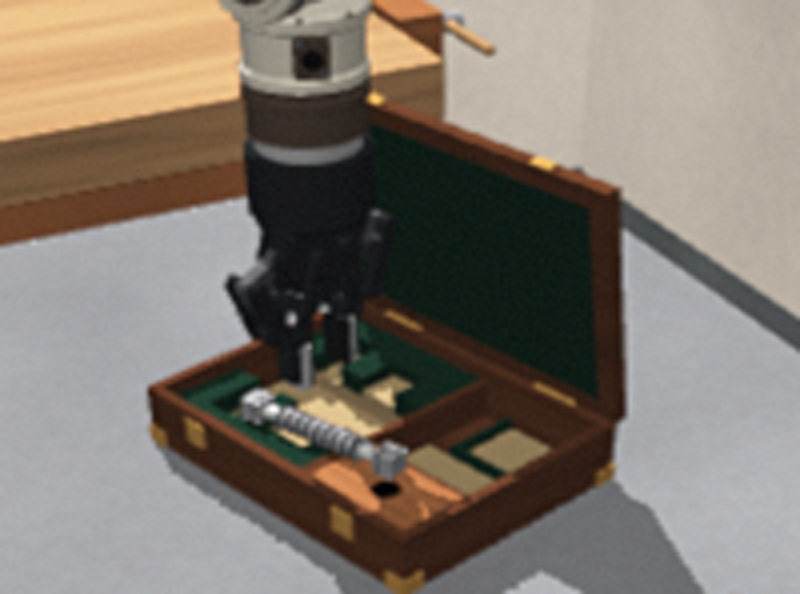

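The fingers hang straight above the middle of the gauge, around (325,370), with the gauge at (325,430). Next I descend and close.

{"api": "drive_tool", "payload": {
  "plan": [
    [0,0.0007,0.01,0,0,0,150],
    [0,0,0.01,0,0,0,150],
    [0,0,0.01,0,0,0,150],
    [0,0,0.01,0,0,0,150],
    [0,0,0.01,0,0,0,150],
    [0,0,0.008,0,0,0,150],
    [0,0,0,0,0,0,150],
    [0,0,0,0,0,0,255],
    [0,0,0,0,0,0,255],
    [0,0,0,0,0,0,255]
  ]
}}

```text
time: 3.15
ee_pos: [0.4773, 0.1734, 0.0436]
ee_rot: [1.672, 2.659, 0.001]
contact_force: [-0.1, -0.0, -0.8]
finger_gap: 0.181
gripper_force: 58.7
```

{"api": "drive_tool", "payload": {
  "plan": [
    [0,0,0,0,0,0,255],
    [0,0,0,0,0,0,255],
    [0,0,-0.01,0,0,0,255],
    [0,0,-0.01,0,0,0,255],
    [0,0,-0.01,0,0,0,255],
    [0,0,-0.01,0,0,0,255],
    [0,0,-0.01,0,0,0,255],
    [0,0,0,0,0,0,255],
    [0,0,0,0,0,0,255],
    [0,0,0,0,0,0,255]
  ]
}}

```text
time: 4.15
ee_pos: [0.4767, 0.1731, 0.0929]
ee_rot: [-1.672, -2.659, 0.001]
contact_force: [-0.5, -0.1, -1.7]
finger_gap: 0.183
gripper_force: 58.7
```

```bash
python3 - <<'E'
from h import *
p=case(0,84,60);a=go([.4757,.173,.1],pose(106.85));go([p[0],p[1],.1],pose(106.85))
im=cams.snapshot("side");cv2.imwrite("pics/s2.png",cv2.resize(im[60:225,180:380,::-1],None,fx=4,fy=3.6,interpolation=cv2.INTER_CUBIC))
E
```

```text
t 4.15 pos [0.4767 0.1731 0.0929] F [-0.5 -0.1 -1.7] gap 15.6 gf 58.735801577568054 q [ 0.35  0.36 -0.21  1.   -0.    1.47]
shift before turn mm [ 0.3 -1.  -7.1] after turn [ 1.   0.2 -7.1] turn [-4.000e-02 -4.000e-02 -8.118e+01]
t 4.15 pos [0.4767 0.1731 0.0929] F [-0.5 -0.1 -1.7] gap 15.6 gf 58.735801577568054 q [ 0.35  0.36 -0.21  1.   -0.    1.47]
shift before turn mm [75.5 60.6 -7.1] after turn [-48.3  83.9  -7.1] turn [-4.000e-02 -4.000e-02 -8.118e+01]
```

View pics/s2.png

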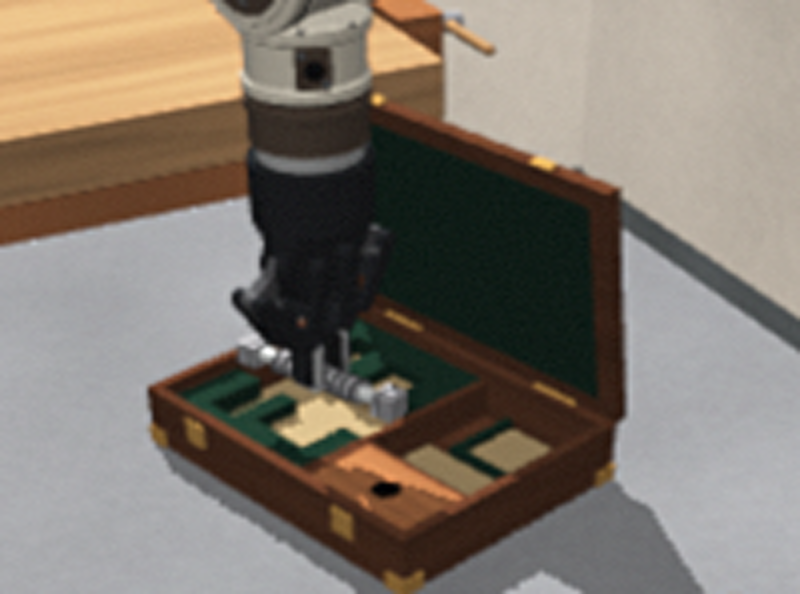

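The gauge is held level, with its ends at (258,353) and (390,398). Next I turn it and carry it over its recess.

{"api": "drive_tool", "payload": {
  "plan": [
    [0,0,0,0,0,-8.1,255],
    [0,0,0,0,0,-8.1,255],
    [0,0,0,0,0,-8.1,255],
    [0,0,0,0,0,-8.1,255],
    [0,0,0,0,0,-8.1,255],
    [0,0,0,0,0,-8.1,255],
    [0,0,0,0,0,-8.1,255],
    [0,0,0,0,0,-8.1,255],
    [0,0,0,0,0,-8.1,255],
    [0,0,0,0,0,-8.1,255]
  ]
}}

```text
time: 5.2
ee_pos: [0.4766, 0.1731, 0.0926]
ee_rot: [0.464, -3.106, 0.0]
contact_force: [0.6, -0.1, -2.2]
finger_gap: 0.184
gripper_force: 58.8
```

{"api": "drive_tool", "payload": {
  "plan": [
    [-0.012,0.021,0,0,0,0,255],
    [-0.012,0.021,0,0,0,0,255],
    [-0.012,0.021,0,0,0,0,255],
    [-0.012,0.021,0,0,0,0,255],
    [0,0,0.005,0,0,0,255],
    [0,0,0.005,0,0,0,255],
    [0,0,0.005,0,0,0,255],
    [0,0,0,0,0,0,255],
    [0,0,0,0,0,0,255],
    [0,0,0,0,0,0,255]
  ]
}}

```text
time: 6.2
ee_pos: [0.4992, 0.267, 0.0786]
ee_rot: [-0.454, 3.108, 0.0]
contact_force: [0.3, -0.5, -1.6]
finger_gap: 0.181
gripper_force: 58.9
```

```bash
python3 - <<'E'
from h import *
p=case(0,84,26);a=go(p,pose(106.85))
t=cams.snapshot("top");s=cams.snapshot("side")
f=lambda im,x,y:cv2.resize(im[y:y+130,x:x+100,::-1],None,fx=4,fy=4,interpolation=cv2.INTER_CUBIC)
cv2.imwrite("pics/s3.png",np.hstack([f(t,130,100),f(s,205,110)]))
E
```

```text
t 6.2 pos [0.4992 0.267  0.0786] F [ 0.3 -0.5 -1.6] gap 15.4 gf 58.931533098220825 q [ 0.49  0.48 -0.07  1.03 -0.    0.2 ]
shift before turn mm [ 0.4  0.5 52.6] after turn [ 0.4  0.5 52.6] turn [ 0.    0.02 -0.22]
```

View pics/s3.png

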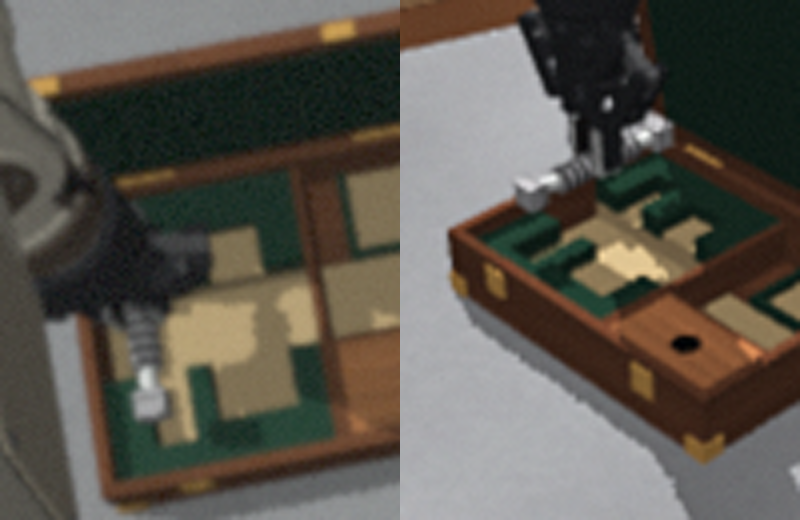

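The gauge lies along its recess, with the front block at (150,400) in the top crop and the blocks at (532,188) and (655,133) in the side crop. I check these numerically before lowering.

```bash
python3 - <<'E'
from h import *
def loc(p): c,s=np.cos(.294),np.sin(.294);d=(p-np.array([.523,.187,0]))*1e3;return np.round([c*d[0]+s*d[1],-s*d[0]+c*d[1]],1)
print(loc(pt("top",(150.5)/4-.5+130,(402.5)/4-.5+100,.091)))
for u,v in((532,188),(655,133)): print(loc(pt("side",(u-400+.5)/4-.5+205,(v+.5)/4-.5+110,.082)))
E
```

```text
[-57.2  82.4]
[-53.   88.2]
[56.6 85. ]
```

{"api": "drive_tool", "payload": {
  "plan": [
    [0,0,0.008,0,0,0,255],
    [0,0,0.008,0,0,0,255],
    [0,0,0.008,0,0,0,255],
    [0,0,0.005,0,0,0,255],
    [0,0,0.005,0,0,0,255],
    [0,0,0.005,0,0,0,255],
    [0,0,0.004,0,0,0,255],
    [0,0,0.003,0,0,0,255],
    [0,0,0.002,0,0,0,255],
    [0,0,0,0,0,0,255]
  ]
}}

```text
time: 7.3
ee_pos: [0.4989, 0.2675, 0.0301]
ee_rot: [0.455, -3.108, 0.0]
contact_force: [0.5, -1.1, -1.4]
finger_gap: 0.179
gripper_force: 58.9
```

{"api": "drive_tool", "payload": {
  "plan": [
    [0,0,0.002,0,0,0,255],
    [0,0,0.002,0,0,0,255],
    [0,0,0,0,0,0,255],
    [0,0,0,0,0,0,170],
    [0,0,0,0,0,0,170],
    [0,0,0,0,0,0,170],
    [0,0,-0.01,0,0,0,170],
    [0,0,-0.02,0,0,0,170],
    [0,0,-0.04,0,0,0,170],
    [0,0,-0.04,0,0,0,170]
  ]
}}

```text
time: 8.3
ee_pos: [0.4984, 0.2672, 0.1377]
ee_rot: [0.455, -3.107, 0.001]
contact_force: [0.1, 0.7, 0.5]
finger_gap: 0.334
gripper_force: 0.0
```

```bash
python3 - <<'E'
from h import *
R=pose(106.6);a=go([.44,-.1115,.16],R)
a=go([.44,-.1115,.012],R,a)
E
```

```text
t 8.3 pos [0.4984 0.2672 0.1377] F [0.1 0.7 0.5] gap 28.4 gf 0.0 q [ 0.49  0.43  0.02  1.17 -0.    0.2 ]
shift before turn mm [ 164.6 -346.   -22. ] after turn [ 164.2 -346.2  -22.3] turn [-0.02 -0.07  0.07]
shift before turn mm [  0.   0. 148.] after turn [  0.   0. 148.] turn [0. 0. 0.]
```

{"api": "drive_tool", "payload": {
  "plan": [
    [0.0183,-0.0385,-0.002,0,0,0,75],
    [0.0183,-0.0385,0,0,0,0,75],
    [0.0183,-0.0385,0,0,0,0,75],
    [0.0183,-0.0385,0,0,0,0,75],
    [0.0183,-0.0385,0,0,0,0,75],
    [0.0183,-0.0385,0,0,0,0,75],
    [0.0183,-0.0385,0,0,0,0,75],
    [0.0183,-0.0385,0,0,0,0,75],
    [0.0183,-0.0385,0,0,0,0,75],
    [0,0,0,0,0,0,75]
  ]
}}

```text
time: 9.3
ee_pos: [0.4402, -0.1161, 0.1394]
ee_rot: [-0.444, 3.109, -0.004]
contact_force: [0.7, 1.2, -0.2]
finger_gap: 0.703
gripper_force: 0.0
```

{"api": "drive_tool", "payload": {
  "plan": [
    [0,0,0.02,0,0,0,75],
    [0,0,0.02,0,0,0,75],
    [0,0,0.02,0,0,0,75],
    [0,0,0.02,0,0,0,75],
    [0,0,0.01,0,0,0,75],
    [0,0,0,0,0,0,75],
    [0,0,0,0,0,0,75],
    [0,0,0,0,0,0,75],
    [0,0,0,0,0,0,75],
    [0,0,0,0,0,0,75]
  ]
}}

```text
time: 10.3
ee_pos: [0.4412, -0.1118, 0.049]
ee_rot: [-0.455, 3.107, -0.001]
contact_force: [-0.3, -0.3, -0.0]
finger_gap: 0.705
gripper_force: 0.0
```

```bash
python3 - <<'E'
from h import *
a=go([.44,-.1115,.002],pose(106.6))
t=cams.snapshot("top");s=cams.snapshot("side")
A=cv2.resize(t[125:230,135:235,::-1],None,fx=4,fy=4,interpolation=cv2.INTER_CUBIC);B=cv2.resize(s[215:320,255:355,::-1],None,fx=4,fy=4,interpolation=cv2.INTER_CUBIC)
cv2.imwrite("pics/s4.png",np.hstack([A,B]))
E
```

```text
t 10.3 pos [ 0.4412 -0.1118  0.049 ] F [-0.3 -0.3 -0. ] gap 59.9 gf 0.0 q [-0.25  0.32 -0.4   0.84  0.   -0.54]
shift before turn mm [ 1.1  0.7 47. ] after turn [ 1.   0.6 47. ] turn [-0.04  0.07  0.07]
```

View pics/s4.png

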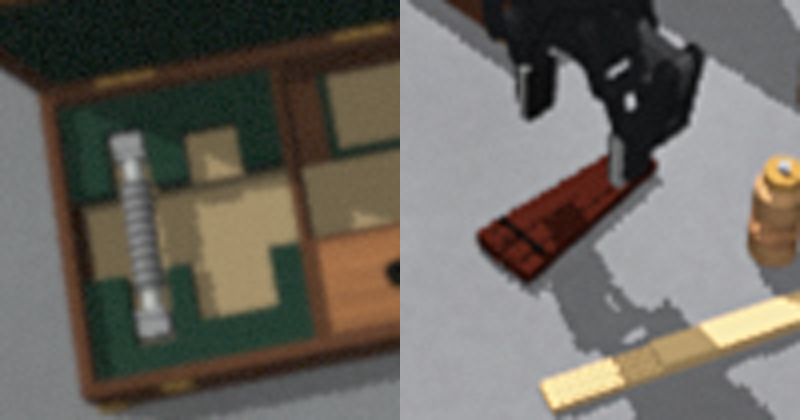

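The gauge is home in its recess, running from (127,145) to (153,325). The open fingers straddle the tailpiece, so I go down and grip.

{"api": "drive_tool", "payload": {
  "plan": [
    [0.001,0.0006,0.01,0,0,0,75],
    [0,0,0.01,0,0,0,75],
    [0,0,0.01,0,0,0,75],
    [0,0,0.008,0,0,0,75],
    [0,0,0.005,0,0,0,75],
    [0,0,0.004,0,0,0,75],
    [0,0,0,0,0,0,75],
    [0,0,0,0,0,0,255],
    [0,0,0,0,0,0,255],
    [0,0,0,0,0,0,255]
  ]
}}

```text
time: 11.4
ee_pos: [0.4399, -0.1115, 0.0021]
ee_rot: [-0.455, 3.107, -0.001]
contact_force: [-0.7, 0.9, 3.9]
finger_gap: 0.352
gripper_force: 58.7
```

{"api": "drive_tool", "payload": {
  "plan": [
    [0,0,0,0,0,0,255],
    [0,0,0,0,0,0,255],
    [0,0,-0.02,0,0,0,255],
    [0,0,-0.03,0,0,0,255],
    [0,0,-0.04,0,0,0,255],
    [0,0,-0.03,0,0,0,255],
    [0,0,0,0,0,0,255],
    [0,0,0,0,0,0,255],
    [0,0,0,0,0,0,255],
    [0,0,0,0,0,0,255]
  ]
}}

```text
time: 12.4
ee_pos: [0.4383, -0.1111, 0.1199]
ee_rot: [0.455, -3.106, -0.002]
contact_force: [0.1, 0.3, 0.4]
finger_gap: 0.358
gripper_force: 59.4
```

```bash
python3 - <<'E'
from h import *
R=pose(106.85);p=case(0,32,100);a=go(p,R)
t=cams.snapshot("top");s=cams.snapshot("side")
A=cv2.resize(t[170:270,275:375,::-1],None,fx=4,fy=4,interpolation=cv2.INTER_CUBIC);B=cv2.resize(s[190:290,245:345,::-1],None,fx=4,fy=4,interpolation=cv2.INTER_CUBIC)
cv2.imwrite("pics/s5.png",np.hstack([A,B]))
E
```

```text
t 12.4 pos [ 0.4383 -0.1111  0.1199] F [0.1 0.3 0.4] gap 30.4 gf 59.380969810299575 q [-0.25  0.23 -0.31  1.03 -0.   -0.54]
shift before turn mm [-166.6  293.2   19.9] after turn [-167.5  292.7   19.9] turn [ 0.09 -0.15 -0.18]
```

View pics/s5.png

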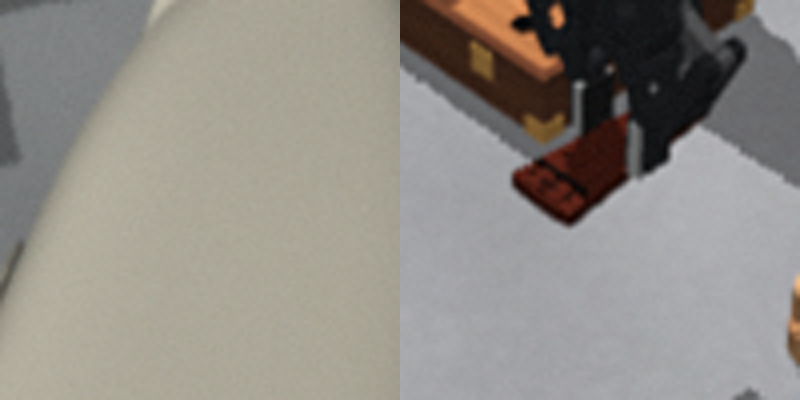

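The tailpiece is held flat, with its wide end mid at side crop (542,198). That is my tenth and last viewed picture, so I check with numbers from here and carry it to its recess.

```bash
python3 - <<'E'
from h import *
for u,v in((514,176),(570,218)): print(pt("side",(u-400+.5)/4-.5+245,(v+.5)/4-.5+190,.128))
a=np.radians(16.7);c=np.array([.4383,-.1111]);d=np.array([np.cos(a),np.sin(a)]);n=np.array([-d[1],d[0]]);print(c-.056*d+.021*n,c-.056*d-.021*n)
E
```

```text
[ 0.380626   -0.11052298  0.128     ]
[ 0.39189392 -0.14902215  0.128     ]
[ 0.37862737 -0.10707792] [ 0.39069651 -0.14730646]
```

{"api": "drive_tool", "payload": {
  "plan": [
    [-0.0167,0.0293,0,0,0,0,255],
    [-0.0167,0.0293,0,0,0,0,255],
    [-0.0167,0.0293,0,0,0,0,255],
    [-0.0167,0.0293,0,0,0,0,255],
    [-0.0167,0.0293,0,0,0,0,255],
    [-0.0167,0.0293,0,0,0,0,255],
    [-0.0167,0.0293,0,0,0,0,255],
    [-0.0167,0.0293,0,0,0,0,255],
    [-0.0167,0.0293,0,0,0,0,255],
    [-0.0167,0.0293,0,0,0,-0.2,255]
  ]
}}

```text
time: 13.5
ee_pos: [0.5151, 0.2184, 0.1203]
ee_rot: [0.461, -3.106, 0.001]
contact_force: [0.6, -0.3, -0.4]
finger_gap: 0.351
gripper_force: 59.4
```

{"api": "drive_tool", "payload": {
  "plan": [
    [0,0,0.01,0,0,0,255],
    [0,0,0.01,0,0,0,255],
    [0,0,0.01,0,0,0,255],
    [0,0,0.01,0,0,0,255],
    [0,0,0,0,0,0,255],
    [0,0,0,0,0,0,255],
    [0,0,0,0,0,0,255],
    [0,0,0,0,0,0,255],
    [0,0,0,0,0,0,255],
    [0,0,0,0,0,0,255]
  ]
}}

```text
time: 14.5
ee_pos: [0.5156, 0.2173, 0.0817]
ee_rot: [-0.461, 3.107, 0.0]
contact_force: [0.0, 0.3, -0.8]
finger_gap: 0.359
gripper_force: 59.4
```

```bash
python3 - <<'E'
from h import *
a=go(case(0,32,30),pose(106.85))
s=cams.snapshot("side");hsv=cv2.cvtColor(s,cv2.COLOR_RGB2HSV)
def loc(p): c,s=np.cos(.294),np.sin(.294);d=(p-np.array([.523,.187,0]))*1e3;return np.round([c*d[0]+s*d[1],-s*d[0]+c*d[1]],1)
np.save("s6",s)
for x,y,z in((-56,53,90),(-56,11,90),(56,43,90),(56,21,90)): print(px("side",case(x,y,z)))
m=((hsv[...,0]<8)|(hsv[...,0]>172))&(hsv[...,1]>150)&(hsv[...,2]<140)
m[:120]=0;m[230:]=0;m[:,:200]=0;m[:,340:]=0
c,_=cv2.findContours(m.astype(np.uint8),cv2.RETR_EXTERNAL,cv2.CHAIN_APPROX_NONE)
for k in c:
    if cv2.contourArea(k)>20: print(cv2.contourArea(k),cv2.approxPolyDP(k,2,True).reshape(-1,2).tolist())
E
```

```text
t 14.5 pos [0.5156 0.2173 0.0817] F [ 0.   0.3 -0.8] gap 30.5 gf 59.38582217786461 q [ 0.4   0.46 -0.08  1.03 -0.    0.1 ]
shift before turn mm [ 1.8  0.9 51.7] after turn [ 1.7  0.9 51.7] turn [0.   0.04 0.02]
[244.73168368 159.57507714]
[254.94199861 165.87019894]
[278.15937603 145.95350113]
[283.57970936 148.90790983]
165.0 [[266, 152], [247, 159], [247, 163], [255, 167], [266, 162]]
29.0 [[284, 149], [277, 149], [277, 155]]
```

{"api": "drive_tool", "payload": {
  "plan": [
    [0.0018,0.0008,0.01,0,0,0,255],
    [0,0,0.01,0,0,0,255],
    [0,0,0.01,0,0,0,255],
    [0,0,0.005,0,0,0,255],
    [0,0,0.004,0,0,0,255],
    [0,0,0.004,0,0,0,255],
    [0,0,0.003,0,0,0,255],
    [0,0,0.002,0,0,0,255],
    [0,0,0.001,0,0,0,255],
    [0,0,0,0,0,0,255]
  ]
}}

```text
time: 15.55
ee_pos: [0.5135, 0.2175, 0.0323]
ee_rot: [-0.461, 3.107, 0.0]
contact_force: [0.2, 0.0, -0.1]
finger_gap: 0.36
gripper_force: 59.4
```

{"api": "drive_tool", "payload": {
  "plan": [
    [0,0,0.002,0,0,0,255],
    [0,0,0.001,0,0,0,255],
    [0,0,0,0,0,0,255],
    [0,0,0,0,0,0,125],
    [0,0,0,0,0,0,125],
    [0,0,0,0,0,0,125],
    [0,0,-0.01,0,0,0,125],
    [0,0,-0.02,0,0,0,125],
    [0,0,-0.04,0,0,0,125],
    [0,0,-0.05,0,0,0,125]
  ]
}}

```text
time: 16.55
ee_pos: [0.5119, 0.2168, 0.1493]
ee_rot: [0.46, -3.103, 0.002]
contact_force: [1.9, 0.7, 0.6]
finger_gap: 0.509
gripper_force: 0.0
```

```bash
python3 - <<'E'
from h import *
R=pose(106.85);w=np.array([.616,-.104,.14])
a=go(w,R)
for t in(-22,22):
    Q=pose(106.85,t);print(t,"tool z",Q.apply([0,0,1]).round(2))
E
```

```text
t 16.55 pos [0.5119 0.2168 0.1493] F [1.9 0.7 0.6] gap 43.2 gf 0.0 q [ 0.4   0.4   0.01  1.19 -0.    0.11]
shift before turn mm [  -6.6 -337.2    9.5] after turn [  -6.7 -337.2    9.3] turn [-0.03 -0.25  0.02]
-22 tool z [ 0.36  0.11 -0.93]
22 tool z [-0.36 -0.11 -0.93]
```

{"api": "drive_tool", "payload": {
  "plan": [
    [-0.001,-0.0421,0,0,0,0,45],
    [-0.001,-0.0421,0,0,0,0,45],
    [-0.001,-0.0421,0,0,0,0,45],
    [-0.001,-0.0421,0,0,0,0,45],
    [-0.001,-0.0421,0,0,0,0,45],
    [-0.001,-0.0421,0,0,0,0,45],
    [-0.001,-0.0421,0,0,0,0,45],
    [-0.001,-0.0421,0,0,0,0,45],
    [0,0,0,0,0,0,45],
    [0,0,0,0,0,0,45]
  ]
}}

```text
time: 17.55
ee_pos: [0.6188, -0.1036, 0.1496]
ee_rot: [-0.457, 3.108, 0.001]
contact_force: [0.2, 0.7, -0.8]
finger_gap: 0.824
gripper_force: 0.0
```

{"api": "drive_tool", "payload": {
  "plan": [
    [0,0,0,0,-7.3,0,45],
    [0,0,0,0,-7.3,0,45],
    [0,0,0,0,-7.3,0,45],
    [0.0075,0,0.0185,0,0,0,45],
    [0.0075,0,0.0185,0,0,0,45],
    [0.0075,0,0.0185,0,0,0,45],
    [0.0075,0,0.0185,0,0,0,45],
    [0,0,0,0,0,0,45],
    [0,0,0,0,0,0,45],
    [0,0,0,0,0,0,45]
  ]
}}

```text
time: 18.55
ee_pos: [0.6197, -0.1021, 0.0712]
ee_rot: [-0.407, 2.73, 0.077]
contact_force: [-0.2, -0.1, 0.1]
finger_gap: 0.823
gripper_force: 0.0
```

```bash
python3 - <<'E'
from h import *
a=go([.619,-.103,.012],pose(106.85,-22))
for n,r in(("top",(130,300,300,345)),("side",(215,265,345,385))):
    im=cams.snapshot(n);np.save(n+"7",im);hsv=cv2.cvtColor(im,cv2.COLOR_RGB2HSV)
    m=(abs(hsv[...,0].astype(int)-13)<6)&(hsv[...,1]>110);k=np.zeros_like(m)
    k[r[0]:r[1] if n=="side" else 175, r[2]:r[3]]=1;m&=k
    c,_=cv2.findContours(m.astype(np.uint8),cv2.RETR_EXTERNAL,cv2.CHAIN_APPROX_NONE)
    c=max(c,key=cv2.contourArea);print(n,cv2.contourArea(c),cv2.boundingRect(c))
    print("pred disc bounds",[np.round(px(n,[.616+.022*dx,-.104+.022*dy,z]),1).tolist() for dx,dy,z in((0,1,.03),(0,-1,.03),(1,0,.03),(-1,0,0),(-1,0,.03))])
E
```

```text
t 18.55 pos [ 0.6197 -0.1021  0.0712] F [-0.2 -0.1  0.1] gap 69.9 gf 0.0 q [-0.26  0.4  -0.3   0.54  0.2  -0.52]
shift before turn mm [23.1 -0.6 54.5] after turn [23.1 -0.7 54.5] turn [-0.03  0.03  0.11]
top 10.5 (314, 156, 7, 5)
pred disc bounds [[313.7, 152.0], [331.0, 153.6], [323.0, 144.6], [320.5, 164.7], [321.7, 161.1]]
side 290.5 (355, 226, 19, 20)
pred disc bounds [[358.6, 226.2], [369.7, 237.7], [371.9, 229.0], [354.7, 244.1], [356.2, 234.8]]
```

{"api": "drive_tool", "payload": {
  "plan": [
    [0.0033,-0.0006,0.0078,0,0,0,45],
    [0.0033,0,0.0078,0,0,0,45],
    [0.0033,0,0.0078,0,0,0,45],
    [0.0033,0,0.0078,0,0,0,45],
    [0.0033,0,0.0078,0,0,0,45],
    [0.0033,0,0.0078,0,0,0,45],
    [0.0033,0,0.0078,0,0,0,45],
    [0,0,0,0,0,0,45],
    [0,0,0,0,0,0,255],
    [0,0,0,0,0,0,255]
  ]
}}

```text
time: 19.65
ee_pos: [0.6182, -0.1032, 0.0108]
ee_rot: [-0.406, 2.731, 0.079]
contact_force: [-13.3, -2.6, 24.3]
finger_gap: 0.496
gripper_force: 40.6
```

{"api": "drive_tool", "payload": {
  "plan": [
    [0,0,0,0,0,0,255],
    [0,0,0,0,0,0,255],
    [0,0,0,0,0,0,255],
    [-0.0075,0,-0.0185,0,0,0,255],
    [-0.0075,0,-0.0185,0,0,0,255],
    [-0.0075,0,-0.0185,0,0,0,255],
    [-0.0075,0,-0.0185,0,0,0,255],
    [-0.0075,0,-0.0185,0,0,0,255],
    [0,0,0,0,0,0,255],
    [0,0,0,0,0,0,255]
  ]
}}

```text
time: 20.65
ee_pos: [0.6173, -0.1035, 0.1089]
ee_rot: [-0.405, 2.734, 0.078]
contact_force: [0.3, 0.2, -4.5]
finger_gap: 0.488
gripper_force: 62.5
```

```bash
python3 - <<'E'
from h import *
p=case(64,-70,100);a=go(p+np.array([.003*.957,.003*.29,0.02]),pose(106.85,-22))
im=cams.snapshot("side");np.save("s8",im);hsv=cv2.cvtColor(im,cv2.COLOR_RGB2HSV)
m=(abs(hsv[...,0].astype(int)-13)<6)&(hsv[...,1]>110);m[:150]=0;m[265:]=0;m[:,:335]=0;m[:,410:]=0
c,_=cv2.findContours(m.astype(np.uint8),cv2.RETR_EXTERNAL,cv2.CHAIN_APPROX_NONE)
for k in c:
    if cv2.contourArea(k)>25:print(cv2.contourArea(k),cv2.boundingRect(k))
z=.1
print([np.round(px("side",[.616+.022*dx,-.104+.022*dy,z+h]),1).tolist() for dx,dy,h in((0,1,.03),(0,-1,.03),(1,0,.03),(-1,0,0),(-1,0,.03))])
E
```

```text
t 20.65 pos [ 0.6173 -0.1035  0.1089] F [ 0.3  0.2 -4.5] gap 41.5 gf 62.52831635065377 q [-0.26  0.35 -0.26  0.63  0.2  -0.52]
shift before turn mm [-60.8 235.4  12.3] after turn [-60.7 235.4  12.5] turn [ 0.01 -0.2  -0.  ]
45.0 (344, 257, 12, 8)
206.0 (360, 193, 15, 22)
[[364.0, 192.4], [376.1, 203.6], [378.3, 195.1], [359.8, 211.5], [361.5, 200.7]]
```

{"api": "drive_tool", "payload": {
  "plan": [
    [0,0.0294,0,0,0,0,255],
    [0,0.0294,0,0,0,0,255],
    [0,0.0294,0,0,0,0,255],
    [0,0.0294,0,0,0,0,255],
    [0,0.0294,0,0,0,0,255],
    [0.003,0.0294,0.007,0,0,0,255],
    [0.003,0.0294,0.007,0,0,0,255],
    [0.003,0.0294,0.007,0,0,0,255],
    [0,0,0,0,0,0,255],
    [0,0,0,0,0,0,255]
  ]
}}

```text
time: 21.7
ee_pos: [0.5475, 0.1218, 0.085]
ee_rot: [-0.408, 2.736, 0.078]
contact_force: [0.0, 0.7, -3.6]
finger_gap: 0.487
gripper_force: 62.8
```

```bash
python3 - <<'E'
from h import *
R=pose(106.85,-22);a=go(case(65.3,-70,85),R);a=go(case(65.3,-70,20),R,a)
E
```

```text
t 21.7 pos [0.5475 0.1218 0.085 ] F [ 0.   0.7 -3.6] gap 41.4 gf 62.81816890463233 q [ 0.2   0.24 -0.5   0.45  0.04 -0.09]
shift before turn mm [-56.4  -0.6  22.4] after turn [-56.3  -0.5  22.8] turn [ 0.04 -0.34  0.11]
shift before turn mm [24.3  0.  60.3] after turn [24.3  0.  60.3] turn [0. 0. 0.]
```

{"api": "drive_tool", "payload": {
  "plan": [
    [-0.0093,-0.0005,0.0037,0,0,0,255],
    [-0.0093,0,0.0037,0,0,0,255],
    [-0.0093,0,0.0037,0,0,0,255],
    [-0.0093,0,0.0037,0,0,0,255],
    [-0.0093,0,0.0037,0,0,0,255],
    [-0.0093,0,0.0037,0,0,0,255],
    [0,0,0,0,0,0,255],
    [0,0,0,0,0,0,255],
    [0,0,0,0,0,0,255],
    [0,0,0,0,0,0,255]
  ]
}}

```text
time: 22.7
ee_pos: [0.6068, 0.1385, 0.0875]
ee_rot: [-0.405, 2.732, 0.079]
contact_force: [0.2, -0.3, -4.8]
finger_gap: 0.49
gripper_force: 62.9
```

```bash
python3 - <<'E'
from h import *
R=pose(106.85,-22);a=go(case(65.3,-70,40),R)
im=cams.snapshot("side");np.save("s9",im);hsv=cv2.cvtColor(im,cv2.COLOR_RGB2HSV)
m=(abs(hsv[...,0].astype(int)-13)<6)&(hsv[...,1]>140)
c=case(63,-70,74)[:2];q=px("side",[*c,.09]).astype(int);print("expect centre",q)
k=np.zeros_like(m);k[q[1]-25:q[1]+25,q[0]-25:q[0]+25]=1;m&=k
C,_=cv2.findContours(m.astype(np.uint8),cv2.RETR_EXTERNAL,cv2.CHAIN_APPROX_NONE)
for k in C:
    if cv2.contourArea(k)>15:print(cv2.contourArea(k),cv2.boundingRect(k),np.median(im[m],0))
z=.074
print([np.round(px("side",[c[0]+.022*dx,c[1]+.022*dy,z+h]),1).tolist() for dx,dy,h in((0,1,.03),(0,-1,.03),(1,0,.03),(-1,0,0),(-1,0,.03),(-.7,-.7,0))])
E
```

```text
t 22.7 pos [0.6068 0.1385 0.0875] F [ 0.2 -0.3 -4.8] gap 41.7 gf 62.854418344795704 q [ 0.21  0.34 -0.35  0.5   0.03 -0.08]
shift before turn mm [18.5  0.7 43.8] after turn [18.6  0.7 43.7] turn [ 0.01 -0.09  0.02]
expect centre [309 160]
916.0 (284, 135, 50, 50) [55. 33. 23.]
[[305.3, 152.4], [313.6, 160.4], [316.7, 154.3], [301.7, 168.1], [302.0, 158.4], [306.7, 170.3]]
```

{"api": "drive_tool", "payload": {
  "plan": [
    [0.0031,0.0007,0.0076,0,0,0,255],
    [0.0031,0,0.0076,0,0,0,255],
    [0.0031,0,0.0076,0,0,0,255],
    [0.0031,0,0.0076,0,0,0,255],
    [0.0031,0,0.0076,0,0,0,255],
    [0.0031,0,0.0076,0,0,0,255],
    [0.0031,0,0.0076,0,0,0,255],
    [0,0,0,0,0,0,255],
    [0,0,0,0,0,0,255],
    [0,0,0,0,0,0,255]
  ]
}}

```text
time: 23.75
ee_pos: [0.6067, 0.1391, 0.0302]
ee_rot: [-0.405, 2.732, 0.078]
contact_force: [0.5, 0.7, -4.2]
finger_gap: 0.489
gripper_force: 62.8
```

```bash
python3 - <<'E'
from h import *
R=pose(106.85,-22);a=go(case(65.3,-70,18),R)
def seg(im,q):
    hsv=cv2.cvtColor(im,cv2.COLOR_RGB2HSV)
    m=(abs(hsv[...,0].astype(int)-13)<6)&(hsv[...,1]>130)&(hsv[...,2]>110)
    k=np.zeros_like(m);k[q[1]-22:q[1]+22,q[0]-22:q[0]+22]=1;m&=k
    C,_=cv2.findContours(m.astype(np.uint8),cv2.RETR_EXTERNAL,cv2.CHAIN_APPROX_NONE)
    for k in C:
        if cv2.contourArea(k)>8:print(cv2.contourArea(k),cv2.boundingRect(k),np.median(im[m],0))
c=case(63,-70,74)[:2]
for n,im,z in(("side",np.load("s9.npy"),.0767),("side",cams.snapshot("side"),.019),("top",cams.snapshot("top"),.019)):
    q=px(n,[*c,z+.015]).astype(int);print(n,"expect",q);seg(im,q)
    print([np.round(px(n,[c[0]+.022*dx,c[1]+.022*dy,z+h]),1).tolist() for dx,dy,h in((0,1,.03),(0,-1,.03),(1,0,.03),(-1,0,0),(-1,0,.03),(-.7,-.7,0))])
E
```

```text
t 23.75 pos [0.6067 0.1391 0.0302] F [ 0.5  0.7 -4.2] gap 41.5 gf 62.83228981308639 q [ 0.21  0.42 -0.41  0.36  0.03 -0.08]
shift before turn mm [ 5.4  0.1 11. ] after turn [ 5.4  0.1 11. ] turn [ 0.   -0.08  0.02]
side expect [309 160]
15.0 (304, 153, 6, 6) [125.  85.  45.]
[[305.4, 151.5], [313.7, 159.5], [316.8, 153.4], [301.7, 167.2], [302.1, 157.5], [306.8, 169.5]]
side expect [308 178]
42.5 (286, 192, 10, 8) [184.5 116.   73. ]
13.0 (303, 172, 6, 5) [184.5 116.   73. ]
[[304.7, 169.7], [312.7, 177.9], [315.7, 171.7], [301.2, 184.9], [301.5, 175.9], [306.0, 187.3]]
top expect [226 148]
[[217.0, 145.2], [234.5, 146.8], [226.9, 137.7], [226.3, 158.2], [224.7, 154.4], [232.6, 156.3]]
```

{"api": "drive_tool", "payload": {
  "plan": [
    [0.001,0,0.0023,0,0,0,255],
    [0.001,0,0.0023,0,0,0,255],
    [0.001,0,0.0023,0,0,0,255],
    [0.0009,0,0.002,0,0,0,255],
    [0,0,0,0,0,0,255],
    [0,0,0,0,0,0,255],
    [0,0,0,0,0,0,255],
    [0,0,0,0,0,0,255],
    [0,0,0,0,0,0,255],
    [0,0,0,0,0,0,255]
  ]
}}

```text
time: 24.85
ee_pos: [0.6062, 0.139, 0.0203]
ee_rot: [-0.405, 2.732, 0.078]
contact_force: [0.1, 0.7, -3.7]
finger_gap: 0.488
gripper_force: 62.9
```

{"api": "drive_tool", "payload": {
  "plan": [
    [0.0004,0,0.0009,0,0,0,255],
    [0.0004,0,0.0009,0,0,0,255],
    [0.0004,0,0.0009,0,0,0,255],
    [0,0,0,0,0,0,255],
    [0,0,0,0,0,0,255],
    [0,0,0,0,0,0,255],
    [0,0,0,0,0,0,255],
    [0,0,0,0,0,0,255],
    [0,0,0,0,0,0,255],
    [0,0,0,0,0,0,255]
  ]
}}

```text
time: 25.85
ee_pos: [0.606, 0.1389, 0.0172]
ee_rot: [-0.405, 2.733, 0.078]
contact_force: [-0.5, -0.5, -4.4]
finger_gap: 0.487
gripper_force: 62.8
```

{"api": "drive_tool", "payload": {
  "plan": [
    [0.0003,0,0.0008,0,0,0,255],
    [0.0003,0,0.0008,0,0,0,255],
    [0,0,0,0,0,0,255],
    [0,0,0,0,0,0,255],
    [0,0,0,0,0,0,85],
    [0,0,0,0,0,0,85],
    [0,0,0,0,0,0,85],
    [0,0,0,0,0,0,85],
    [0,0,-0.01,0,0,0,85],
    [0,0,-0.02,0,0,0,85]
  ]
}}

```text
time: 26.85
ee_pos: [0.5942, 0.1355, 0.0424]
ee_rot: [-0.406, 2.736, 0.078]
contact_force: [-0.1, 0.2, -0.3]
finger_gap: 0.673
gripper_force: 0.0
```

{"api": "drive_tool", "payload": {
  "plan": [
    [0,0,-0.04,0,0,0,85],
    [0,0,-0.04,0,0,0,85],
    [0,0,-0.04,0,0,0,85],
    [0,0,-0.04,0,0,0,85],
    [0,-0.04,-0.03,0,0,0,85],
    [0,-0.04,-0.03,0,0,0,85],
    [0,-0.04,0,0,7.3,0,85],
    [0,-0.04,0,0,7.3,0,255],
    [0,-0.04,0,0,7.3,0,255],
    [0,0,0,0,0,0,255]
  ]
}}

```text
time: 27.85
ee_pos: [0.5788, -0.0833, 0.2417]
ee_rot: [0.453, -3.099, -0.001]
contact_force: [1.0, 0.0, -1.4]
finger_gap: 0.163
gripper_force: 0.0
```

```bash
python3 - <<'E'
from h import *
o=bot.get_obs();print(o["time"],o["ee_pos"],o["qpos"].round(2))
ims={n:cams.snapshot(n) for n in("top","side")}
def seg(n,test,x,y,z,r,lbl):
    im=ims[n];hsv=cv2.cvtColor(im,cv2.COLOR_RGB2HSV).astype(int);m=test(hsv)
    q=px(n,case(x,y,z)).astype(int);k=np.zeros_like(m);k[q[1]-r:q[1]+r,q[0]-r:q[0]+r]=1;m&=k
    C,_=cv2.findContours(m.astype(np.uint8),cv2.RETR_EXTERNAL,cv2.CHAIN_APPROX_NONE)
    if not C: print(n,lbl,"none");return
    k=max(C,key=cv2.contourArea);M=cv2.moments(k);u,v=M['m10']/M['m00'],M['m01']/M['m00'];P=pt(n,u,v,z/1e3)
    c,s=np.cos(.294),np.sin(.294);d=(P-np.array([.523,.187,0]))*1e3
    pts=cv2.boxPoints(cv2.minAreaRect(k));
    print(n,lbl,"area",cv2.contourArea(k),"bb",cv2.boundingRect(k),"cen px",round(u,1),round(v,1),"case",np.round([c*d[0]+s*d[1],-s*d[0]+c*d[1]],1))
bz=lambda h:(abs(h[...,0]-13)<6)&(h[...,1]>130)&(h[...,2]>90)
rd=lambda h:((h[...,0]<9)|(h[...,0]>170))&(h[...,1]>150)
for n in ims:
    seg(n,bz,64,-70,36,18,"weight");seg(n,rd,0,32,38,40,"tail")
    print(n,"pred weight",[np.round(px(n,case(64+22*a,-70+22*b,h)),1).tolist() for a,b,h in((0,1,36),(0,-1,36),(1,0,36),(-1,0,36),(-1,0,6))])
    cv2.imwrite(f"pics/{n}9.png",ims[n][:,:,::-1]);np.save(n+"9",ims[n])
E
```

```text
27.85 [ 0.57879887 -0.08330023  0.24169027] [-0.14  0.42  0.28  1.44 -0.   -0.43]
top weight area 96.5 bb (220, 140, 13, 12) cen px 226.4 145.6 case [ 68.7 -70.7]
top tail area 313.5 bb (184, 161, 18, 41) cen px 190.9 181.7 case [-7.6 31.1]
top pred weight [[217.8, 149.0], [235.0, 145.8], [224.9, 139.3], [227.9, 155.6], [229.4, 159.4]]
side weight area 98.5 bb (302, 173, 16, 10) cen px 309.7 177.7 case [ 65.5 -72.2]
side tail area 233.0 bb (247, 164, 36, 19) cen px 264.4 173.1 case [-11.2  27.5]
side pred weight [[302.9, 174.3], [314.6, 181.0], [314.2, 174.4], [303.0, 180.8], [302.7, 189.7]]
```

```bash
python3 - <<'E'
from h import *
for n in("top","side"):
    im=np.load(n+"9.npy");h=cv2.cvtColor(im,cv2.COLOR_RGB2HSV).astype(int)
    q=px(n,case(0,32,38)).astype(int);k=np.zeros(h.shape[:2],bool);k[q[1]-30:q[1]+30,q[0]-30:q[0]+30]=1
    m=((h[...,0]<7)|(h[...,0]>172))&(h[...,1]>165)&k
    C,_=cv2.findContours(m.astype(np.uint8),cv2.RETR_EXTERNAL,cv2.CHAIN_APPROX_NONE);c=max(C,key=cv2.contourArea)
    print(n,cv2.contourArea(c),cv2.approxPolyDP(c,1.8,True).reshape(-1,2).tolist())
    for z in(37,):print("tail pred",[np.round(px(n,case(*a,z)),1).tolist() for a in((-56,53),(-56,11),(56,21),(56,43))])
    m=(h[...,1]<70)&(h[...,2]>90)&(h[...,2]<256);q=px(n,case(0,84,38)).astype(int);k[:]=0;k[q[1]-28:q[1]+28,q[0]-16:q[0]+16]=1
    if n=="side":k[:]=0;k[q[1]-22:q[1]+22,q[0]-24:q[0]+24]=1
    C,_=cv2.findContours((m&k).astype(np.uint8),cv2.RETR_EXTERNAL,cv2.CHAIN_APPROX_NONE)
    for c in sorted(C,key=cv2.contourArea)[-2:]:print("gauge",cv2.contourArea(c),cv2.boundingRect(c))
    print("gauge pred",[np.round(px(n,case(*a,38)),1).tolist() for a in((-65,93),(-65,75),(65,75),(65,93))])
    print("lid edge pred px",[np.round(px(n,case(98-196*np.cos(1.5)+10*np.sin(1.5),y,50+196*np.sin(1.5)+10*np.cos(1.5))),1).tolist() for y in(-130,130)])
# lid contact pts: r=180 on outer face
for th in(1.5,1.3,1.1,.9,.7,.5,.3,.1,0):
    r=170;p=case(98-r*np.cos(th)+10*np.sin(th),-10,50+r*np.sin(th)+10*np.cos(th));print(th,p.round(4),round(np.hypot(*p[:2]),3))
E
```

```text
top 1.5 [[188, 174], [194, 174]]
tail pred [[185.1, 202.2], [202.0, 198.9], [191.1, 157.0], [182.4, 158.6]]
gauge 0.0 (174, 184, 1, 1)
gauge 213.5 (163, 158, 14, 51)
gauge pred [[169.3, 208.8], [176.6, 207.3], [169.1, 157.5], [162.0, 158.8]]
lid edge pred px [[239.2, 92.3], [111.6, 115.6]]
side 205.5 [[282, 166], [275, 164], [248, 178], [256, 182]]
tail pred [[246.0, 176.0], [255.9, 182.5], [283.6, 165.1], [278.4, 162.1]]
gauge 126.0 (235, 154, 38, 21)
gauge 373.0 (230, 141, 39, 20)
gauge pred [[234.4, 171.1], [238.4, 173.7], [273.2, 156.3], [269.1, 154.0]]
lid edge pred px [[339.6, 109.2], [266.0, 78.7]]
1.5 [0.6177 0.2052 0.2203] 0.651
1.3 [0.5854 0.1954 0.2165] 0.617
1.1 [0.5544 0.1861 0.206 ] 0.585
0.9 [0.5261 0.1775 0.1894] 0.555
0.7 [0.5014 0.17   0.1672] 0.529
0.5 [0.4815 0.164  0.1403] 0.509
0.3 [0.4671 0.1596 0.1098] 0.494
0.1 [0.4588 0.1571 0.0769] 0.485
0 [0.457  0.1566 0.06  ] 0.483
```

Everything is home: in both views the corners of the tailpiece, gauge and weight lie within about 2 px of the prediction. Next the closed fingers go round behind the lid.

```bash
python3 - <<'E'
from h import *
R=pose(106.85);a=go(case(118,-165,225),R);a=go(case(118,-50,220),R,a)
t=np.array([[639.5,12],[10,135]]);
for y,(u,v) in zip((-130,130),((334.,112.),(261.,82.))):
    print([np.round(px("side",case(98-196*np.cos(q),y,50+196*np.sin(q))),1).tolist() for q in(1.3,1.4,1.5)],u,v)
E
```

```text
t 27.95 pos [ 0.5755 -0.0802  0.2449] F [-0.5  0.9  0. ] gap 0.3 gf 0.0 q [-0.14  0.4   0.27  1.44  0.   -0.43]
shift before turn mm [-145.1  106.    19.6] after turn [-145.2  105.9   19.9] turn [ 0.12 -0.19 -0.06]
shift before turn mm [ -0. 115.   5.] after turn [ -0. 115.   5.] turn [0. 0. 0.]
[[325.4, 118.8], [331.1, 114.4], [336.7, 110.8]] 334.0 112.0
[[252.5, 86.4], [257.9, 82.8], [263.3, 80.0]] 261.0 82.0
```

{"api": "drive_tool", "payload": {
  "plan": [
    [-0.029,0.0212,0.004,0,0,0,255],
    [-0.029,0.0212,0.004,0,0,0,255],
    [-0.029,0.0212,0.004,0,0,0,255],
    [-0.029,0.0212,0.004,0,0,0,255],
    [-0.029,0.0212,0.004,0,0,0,255],
    [0,0.0288,0.001,0,0,0,255],
    [0,0.0288,0.001,0,0,0,255],
    [0,0.0288,0.001,0,0,0,255],
    [0,0.0288,0.001,0,0,0,255],
    [0,0,0,0,0,0,255]
  ]
}}

```text
time: 28.95
ee_pos: [0.6466, 0.1791, 0.2264]
ee_rot: [-0.471, 3.103, 0.003]
contact_force: [-0.0, 0.5, -0.1]
finger_gap: 0.002
gripper_force: 0.0
```

```bash
python3 - <<'E'
from h import *
R=pose(106.85);a=None
r=170
for th in(1.4,1.2,1.0,.8,.6,.4,.2,.1,0):
    P=case(109-r*np.cos(th)+10*np.sin(th),-50,50+r*np.sin(th)+10*np.cos(th));print(th,end=" ");a=go(P,R,a)
E
```

```text
1.4 t 28.95 pos [0.6466 0.1791 0.2264] F [-0.   0.5 -0.1] gap 0.2 gf 0.0 q [ 0.27  0.6   0.54  1.5   0.   -0.03]
shift before turn mm [26.1 -6.4  7. ] after turn [26.  -6.6  7.1] turn [0.1  0.19 0.4 ]
1.2 shift before turn mm [33.2  0.   7.2] after turn [33.2  0.   7.2] turn [0. 0. 0.]
1.0 shift before turn mm [31.2  0.  13.6] after turn [31.2  0.  13.6] turn [0. 0. 0.]
0.8 shift before turn mm [27.8  0.  19.5] after turn [27.8  0.  19.5] turn [0. 0. 0.]
0.6 shift before turn mm [23.4  0.  24.7] after turn [23.4  0.  24.7] turn [0. 0. 0.]
0.4 shift before turn mm [18.   0.  28.8] after turn [18.   0.  28.8] turn [0. 0. 0.]
0.2 shift before turn mm [11.9  0.  31.8] after turn [11.9  0.  31.8] turn [0. 0. 0.]
0.1 shift before turn mm [ 3.5  0.  16.7] after turn [ 3.5  0.  16.7] turn [0. 0. 0.]
0 shift before turn mm [ 1.8  0.  16.9] after turn [ 1.8  0.  16.9] turn [0. 0. 0.]
```

{"api": "drive_tool", "payload": {
  "plan": [
    [0.0087,0,0.0023,0,0,0,255],
    [0.0087,0,0.0023,0,0,0,255],
    [0.0087,0,0.0023,0,0,0,255],
    [0.011,0,0.0024,0,0,0,255],
    [0.011,0,0.0024,0,0,0,255],
    [0.011,0,0.0024,0,0,0,255],
    [0.0104,0,0.0045,0,0,0,255],
    [0.0104,0,0.0045,0,0,0,255],
    [0.0104,0,0.0045,0,0,0,255],
    [0,0,0,0,0,0,255]
  ]
}}

```text
time: 29.95
ee_pos: [0.5611, 0.1477, 0.1979]
ee_rot: [-0.461, 3.105, 0.0]
contact_force: [-0.3, 0.3, 0.7]
finger_gap: -0.002
gripper_force: 0.0
```

```bash
python3 - <<'E'
from h import *
r=170;th=.8;R=pose(106.85);a=go(case(109-r*np.cos(th)+10*np.sin(th),-56,50+r*np.sin(th)+10*np.cos(th)),R)
E
```

```text
t 29.95 pos [0.5611 0.1477 0.1979] F [-0.3  0.3  0.7] gap -0.2 gf 0.0 q [ 0.26  0.41  0.16  1.32  0.   -0.04]
shift before turn mm [27.4 -7.3 18.9] after turn [27.3 -7.3 19. ] turn [-0.    0.13  0.04]
```

```bash
python3 - <<'E'
from h import *
im=cams.snapshot("side");np.save("s12",im);o=np.load("side0.npy")
for q in(1.5,1.4,1.3,1.2,1.1,1.05,1.0,.95,.9,.8):
    f=lambda r,y:px("side",case(98-r*np.cos(q)+10*np.sin(q),y,50+r*np.sin(q)+10*np.cos(q))).astype(int)
    print(q,[im[f(r,y)[1],f(r,y)[0]].tolist() for r,y in((190,115),(190,-115),(205,-115))])
print("gripper px",px("side",bot.get_obs()["ee_pos"]),"old-new diff at old lid edge",[ (o[v,u].tolist(),im[v,u].tolist()) for u,v in((264,84),(275,90),(330,114),(320,130))])
E
```

```text
1.5 [[108, 80, 54], [178, 168, 158], [180, 170, 158]]
1.4 [[109, 81, 57], [72, 77, 78], [176, 167, 155]]
1.3 [[113, 83, 58], [165, 163, 167], [80, 84, 84]]
1.2 [[115, 86, 59], [167, 169, 171], [163, 164, 167]]
1.1 [[109, 83, 56], [169, 170, 174], [168, 169, 171]]
1.05 [[117, 88, 60], [171, 171, 176], [170, 172, 175]]
1.0 [[108, 63, 42], [81, 52, 40], [166, 167, 170]]
0.95 [[80, 48, 31], [35, 20, 14], [77, 46, 31]]
0.9 [[101, 62, 39], [11, 19, 15], [11, 20, 16]]
0.8 [[100, 62, 39], [9, 16, 12], [14, 23, 19]]
gripper px [294.1193154 125.7382419] old-new diff at old lid edge [([119, 68, 46], [109, 81, 57]), ([72, 42, 29], [52, 42, 34]), ([53, 30, 20], [73, 76, 78]), ([16, 26, 22], [165, 166, 170])]
```

The lid follows the fingers and is now near 1.0 rad, so I continue along the arc.

{"api": "drive_tool", "payload": {
  "plan": [
    [0.0091,0,0.0063,0,0,0,255],
    [0.0091,0,0.0063,0,0,0,255],
    [0.0091,0,0.0063,0,0,0,255],
    [0.0078,0,0.0082,0,0,0,255],
    [0.0078,0,0.0082,0,0,0,255],
    [0.0078,0,0.0082,0,0,0,255],
    [0.006,0,0.0096,0,0,0,255],
    [0.006,0,0.0096,0,0,0,255],
    [0.006,0,0.0096,0,0,0,255],
    [0,0,0,0,0,0,255]
  ]
}}

```text
time: 31.0
ee_pos: [0.4962, 0.1279, 0.1235]
ee_rot: [0.461, -3.107, 0.0]
contact_force: [0.4, -0.1, -0.4]
finger_gap: 0.001
gripper_force: 0.0
```

{"api": "drive_tool", "payload": {
  "plan": [
    [0.003,0,0.008,0,0,0,255],
    [0.003,0,0.008,0,0,0,255],
    [0.003,0,0.008,0,0,0,255],
    [0.003,0,0.008,0,0,0,255],
    [0.0018,0,0.0084,0,0,0,255],
    [0.0018,0,0.0084,0,0,0,255],
    [0.0006,0,0.004,0,0,0,255],
    [0.0006,0,0.004,0,0,0,255],
    [0.0006,0,0.003,0,0,0,255],
    [0,0,0,0,0,0,255]
  ]
}}

```text
time: 32.0
ee_pos: [0.4802, 0.1229, 0.0633]
ee_rot: [0.461, -3.107, 0.0]
contact_force: [-0.1, -0.0, 0.4]
finger_gap: -0.0
gripper_force: 0.0
```

{"api": "drive_tool", "payload": {
  "plan": [
    [0,0,0.001,0,0,0,255],
    [0,0,0.001,0,0,0,255],
    [0,0,0.001,0,0,0,255],
    [0,0,0.0005,0,0,0,255],
    [0,0,0.0005,0,0,0,255],
    [0,0,0,0,0,0,255],
    [0,0,0,0,0,0,255],
    [0,0,0,0,0,0,255],
    [0,0,0,0,0,0,255],
    [0,0,0,0,0,0,255]
  ]
}}

```text
time: 33.0
ee_pos: [0.4806, 0.123, 0.06]
ee_rot: [0.461, -3.108, 0.0]
contact_force: [-3.3, -0.1, 5.4]
finger_gap: -0.001
gripper_force: 2.7
```

{"api": "drive_tool", "payload": {
  "plan": [
    [0,0,0.0005,0,0,0,255],
    [0,0,0.0005,0,0,0,255],
    [0,0,0,0,0,0,255],
    [0,0,0,0,0,0,255],
    [0,0,0,0,0,0,255],
    [0,0,0,0,0,0,255],
    [0,0,0,0,0,0,255],
    [0,0,0,0,0,0,255],
    [0,0,0,0,0,0,255],
    [0,0,0,0,0,0,255]
  ]
}}

```text
time: 34.0
ee_pos: [0.4806, 0.123, 0.06]
ee_rot: [-0.461, 3.107, 0.0]
contact_force: [-4.3, -1.2, 12.0]
finger_gap: 0.002
gripper_force: 6.0
```

{"api": "drive_tool", "payload": {
  "plan": [
    [0,0,-0.003,0,0,0,255],
    [0,0,-0.01,0,0,0,255],
    [0,0,-0.03,0,0,0,255],
    [0,0,-0.04,0,0,0,255],
    [0,0,-0.04,0,0,0,255],
    [0,0,-0.03,0,0,0,255],
    [0,0,0,0,0,0,255],
    [0,0,0,0,0,0,255],
    [0,0,0,0,0,0,255],
    [0,0,0,0,0,0,255]
  ]
}}

```text
time: 35.0
ee_pos: [0.4797, 0.1228, 0.2102]
ee_rot: [0.46, -3.104, 0.001]
contact_force: [0.7, -0.0, -0.2]
finger_gap: 0.004
gripper_force: 0.0
```

```bash
python3 - <<'E'
from h import *
im=cams.snapshot("side");h=cv2.cvtColor(im,cv2.COLOR_RGB2HSV).astype(int)
m=((h[...,0]<14)|(h[...,0]>172))&(h[...,1]>90);m[:125]=0;m[235:]=0;m[:,:200]=0;m[:,345:]=0
C,_=cv2.findContours(m.astype(np.uint8),cv2.RETR_EXTERNAL,cv2.CHAIN_APPROX_NONE);c=max(C,key=cv2.contourArea)
print(cv2.contourArea(c),cv2.boundingRect(c),cv2.approxPolyDP(c,3,True).reshape(-1,2).tolist())
print("lid top pred",[np.round(px("side",case(x,y,60)),1).tolist() for x,y in((-98,130),(-98,-130),(98,-130),(98,130))])
o=np.load("side0.npy").astype(int);d=abs(im.astype(int)-o).sum(2)>60
for n,P,r in(("clamp",[.522,-.183,.033],14),("bar",[.5,-.224,.005],10),("jar",[.468,-.3435,.04],25),("plane",[.589,-.3475,.015],14)):
    u,v=px("side",P).astype(int);print(n,d[v-r:v+r,u-r:u+r].sum())
print(bot.get_obs()["time"],bot.get_obs()["ee_pos"])
E
```

```text
5611.0 (217, 140, 117, 81) [[217, 164], [224, 185], [275, 220], [287, 220], [332, 188], [331, 173], [269, 140]]
lid top pred [[216.0, 163.6], [280.2, 206.6], [334.3, 174.4], [268.9, 139.0]]
clamp 1
bar 40
jar 567
plane 0
35.05 [0.47980174 0.12285786 0.21030867]
```

```bash
python3 - <<'E'
from h import *
for im in(np.load("side0.npy"),cams.snapshot("side")):
    m=(im.max(2)<45);m[:300]=0;m[345:]=0;m[:,:350]=0;m[:,410:]=0
    h=cv2.cvtColor(im,cv2.COLOR_RGB2HSV).astype(int);b=(abs(h[...,0]-12)<8)&(h[...,1]>120);b[:300]=0;b[370:]=0;b[:,:350]=0;b[:,405:]=0
    print([(k.sum(),np.argwhere(k).mean(0).round(1)) for k in(m,b)])
E
```

```text
[(np.int64(740), array([325.6, 380.4])), (np.int64(428), array([343.1, 375.9]))]
[(np.int64(750), array([325.6, 380.3])), (np.int64(434), array([343.1, 375.6]))]
```

The jar hasn't moved; the difference in its area was only lighting. The lid is shut, so I hand in.

```bash
python3 -c "
from workcell import bot
print(bot.finish_job())"
```

```text
the job is handed in; nothing more can be done
None
```

The job is handed in at about 35 s: the camera checks showed the gauge, tailpiece and weight in their recesses before I shut the lid, the lid fully shut, and the bystanders unmoved; no verdict came back.

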